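# Unlock the board jig

### The job

Unlock the board-holding jig: swing the ring of the spring locking clip up clear of the stud, draw the clip sideways, without wrenching at it, out of the stud's cross hole and lay it in the plain grey tray. Then swing the jig's hold-down bar well up, to more than 60 degrees, and leave it open, without disturbing the bottle or the jar.

Things in the scene. Friction and masses are not known exactly. Their poses are not given: they have to be found in the camera images.
- jig: Fixed aluminium base plate 200 (x) x 260 (y) x 12 mm with a green circuit board on its +y half; origin: centre of its underside on the work surface. Its steel stud is 24 mm square, its top 85 mm above the work surface, pierced along the jig's x by a 12 x 12 mm cross hole.
- stud (a point): Middle of the stud's cross hole, 63 mm above the work surface (1 mm below mid-height of the 12 mm hole, where the axis of the 10 mm clip shank lies); axes as the jig: x along the hole, the clip's head is on the -x side. At jig x 10, y -30 mm.
- clip_head (a point): Centre of the clip's head, a dark steel block: 50 (x) x 14 (y) x 22 (z) mm. Loose clip, 195 g, 168 mm long; x axis along the shank from head to tip. The ring's hinge is 40 mm ahead of this point, the stud's centre 76 mm ahead. It may droop 6 degrees in the hole. Pull along the shank (its -x) by the head: pulling by the raised ring jams it, and a ring left down catches behind the stud.
- clip_tip (a point): Rounded tip of the clip's 10 mm round shank, on its axis, 100 mm ahead of clip_head. A small sprung leaf on top of the shank just beyond the stud must be dragged through the hole: the pull rises to roughly 10 to 25 N, eases suddenly after some 20 mm, then drags at about 10 N; the tip leaves the hole after 36 mm of pull. Over 60 N between clip and jig is wrenching.
- ring_tongue (a point): Grip point on the flat tongue at the end of the clip's ring: tongue 38 (along) x 12 (across, clip y) x 8 mm thick, point 10 mm from its free end, 96 mm from the ring's hinge axis (along clip y). Ring: 8 mm steel wire, 56 mm wide; down, it goes round the stud, tongue on the far (+x) side. Best pinched across its 12 mm width and let pivot between the fingers.
- ring (a joint): Angle of the clip's ring, rad: 0 down and level round the stud, grows upwards to 1.75 (1.57 upright). Stiff hinge: about 1.5 to 2 N at the tongue, stays where it is left. Above about 0.5 it clears the stud's top.
- bar_grip (a point): Centre of the black upright fin handle at the free end of the steel hold-down bar: 14 (x) x 30 (y) x 36 mm high; with the bar down it spans 55 to 91 mm above the work surface (point at 75). Axes as the bar (as the jig when down). The bar, 50 mm wide, 12 mm thick, forks round the stud under the clip; its hinge axis runs along the jig's x, 187 mm to +y and 26 mm below this point.
- bar (a joint): Angle of the hold-down bar, rad: 0 down, grows as its free (-y) end swings up, to 1.8. Stiff hinge: about 3 to 6 N upwards at the handle, stays where it is left.
- tray: Plain grey open tray without dividers (the black slotted magazine of like size is a bystander), fixed: 230 (x) x 170 (y) x 35 mm high, walls and floor 5 mm; origin: centre of its underside.
- magazine: Bystander: black slotted board magazine, fixed, 220 (x) x 150 (y) x 45 mm high; origin: centre of its underside.
- flux: Bystander: loose bottle, 52 mm across, 110 mm tall; origin: centre of its underside.
- jar: Bystander: loose squat jar, 60 mm across, 60 mm tall; origin: centre of its underside.
Things that resemble listed ones, but are neither listed nor needed, are in the scene too. What is meant by the part that bears clip_head is not green, and is the larger of those in its own colour.

How it is judged:
By the outcome, as a careful person would: the job done as asked, in the order asked, and still so for the second after the job is handed in, with the robot touching nothing.
It also fails if it takes over 67 s, if anything falls off the work surface, if the arm or the gripper's body presses on something with over 40 N, if the wrist force passes 120 N, or if a joint passes its speed limit or range.

### The arm

A 6-joint arm with a two-finger parallel gripper is mounted at the origin on the work surface. World frame = base frame: x ahead of the robot, y to its left, z up, the work surface at z = 0. Lengths are in m, angles in degrees, forces in N, time in s.
With the tool pointing down it reaches from about 0.4 to 0.825 m from the base axis. Payload 7 kg.
Tool frame: the origin (TCP) lies midway between the tips of the shut fingers; the grasp point (between the pads) lies 19 mm behind it; z points along the fingers, y is the line along which they close (so a half turn about z gives the same grasp; the last joint's range is limited). The gripper opens to 88 mm and grips with 3 to 60 N. Pads are 19 mm wide; open, the fingers measure 130 mm over their backs; the gripper's body (78 mm by 193 mm) begins 47 mm behind the grasp point.
Start: joints at [-52.821, 20.546, 0.682, 0, -70.136, -16.507], TCP at [0.238, -0.632, 0.227] pointing down, gripper open.
Joint ranges: [-176.03, 176.03], [-82.01, 121.73], [-58.28, 71.71], [-173.87, 95.51], [-174.79, -0.11], [-173.66, 173.66]. Speed limits (degrees/s): [136.94, 136.94, 172.46, 180, 180, 180].

### API

Orientations are given as [roll, pitch, yaw] about the fixed x, y, z axes, in that order (R = Rz(yaw) Ry(pitch) Rx(roll)).
In Python, from plant import r gives the robot as it stands.
- The arm moves only by the tool drive_tool, never from a script. Its argument "commands" is a list of rows, each an object of numbers: "hand": the closure, from 0 (fully open) to 1 (shut); "tx", "ty", "tz": the shift along the world's x, y, z scaled (see below); "turn": the turn about the world's z scaled (see below). A call has 1 to 10 rows; each row is the pose to reach, as a shift and turn from the pose commanded when the call began; what a row does not reach only later rows make up. The controller multiplies each number of a shift by 0.6 m and each number of a turn by 90 degrees. A row lasts 1/10 s, in which the tool goes at most 50 mm and 8.59 degrees, less where a joint would pass 70% of its speed; a pose out of reach is approached as far as the arm can. A call with a number of a shift or a turn outside -1 to 1 is refused whole. A call with a gripper value outside its range is refused whole. The fingers move at their own pace and stop on an object; "grip_force" is the grip in N (left out, the last holds). Time passes only in rows, so rows that repeat a pose let the fingers close. It gives the time, the measured TCP pose, the force, the opening and the grip force at its end, in the units of the state.
- r.get_state(): the state, without advancing time (a new reading comes with each control period).
- r.capture(name): name is "scene" or "top"; returns a dict with "frame" (384x512x3 uint8, red, green, blue), "fx", "fy", "cx", "cy" (pixels), "D" ([k1, k2, p1, p2, k3] as OpenCV has them; the pictures are not rectified), "world_from_camera" (4x4, takes a point from camera to world coordinates). Camera axes: x right, y down, z forward; pixel columns grow to the right and rows downward; lengths in m; the calibration is good to about 2 mm. A picture is of the moment at which its call begins. There is no depth.
- r.close_job(): hands the job in; it is judged then, once.
Trained networks look in the newest picture that a camera, given by its name, has taken for a name from the list of things; names that differ only in an ending like _2 or _b are one class to them, and where a whole thing is asked for, a point or a joint stands for the part that bears it (a point fixed in the world has none). Each returns a list of dicts, best first, with "score" (0 to 1); they miss things now and then, are a little off and sometimes report something else, mostly with a low value. They report only what shows in the picture. A call takes as long as a camera call. They do not tell look-alikes from the thing itself.
- r.trace(label, camera): "pixels" (384x512 bool, what is visible of it) and "extent" ([left, top, right, bottom] in pixels, round what is visible of it).
The state is a dict: "time_s": time; "joints": joint angles; "qd": joint speeds; "joint_torque": joint torques, N m; "tcp_pos": TCP position; "eef_rot": TCP orientation; "contact_force": force on the tool from outside, world axes, zero at the start; "moment": the same for the moment, N m; "gripper_width": finger opening in m; "gripper_force": force on a finger pad.
Only numpy, scipy, OpenCV 4.12 (cv2) and the standard library are available. Lean on these libraries where they do the work, as an engineer would, in place of code of your own. Each camera call takes 0.05 s, during which the arm holds its last target. There are 200 camera calls.

## Working session

There is one attempt and no reset: what is moved stays moved. The work goes in short steps, Python scripts to look and compute and a tool call to move; the robot and the scene stay as the last step left them, time stands still between calls to the robot, and variables do not carry over. Pictures are saved under pics/ and viewed, at most 10 in all, crops included, and the job is handed in when it is done.

Besides the shell and the picture viewer there is one more tool, called after "Call:" as name([rows], argument=value, ...), one row to a line, values as JSON. drive_tool: Moves the arm, as the interface text tells. Its arguments: {"type":"object","properties":{"commands":{"type":"array"},"grip_force":{"type":"number"}},"required":["commands"]}

```bash
mkdir -p pics; ls; cat > h.py <<'E'
import numpy as np, cv2
from plant import r
def K(c): return np.array([[c['fx'],0,c['cx']],[0,c['fy'],c['cy']],[0,0,1]]), np.array(c['D'],float)
def ray(c,uv):
    k,d=K(c); p=cv2.undistortPoints(np.array([[uv]],float),k,d)[0,0]
    T=np.array(c['world_from_camera']); v=T[:3,:3]@[p[0],p[1],1]; return T[:3,3],v/np.linalg.norm(v)
def atz(c,uv,z):
    o,v=ray(c,uv); return o+v*(z-o[2])/v[2]
def proj(c,P):
    k,d=K(c); T=np.linalg.inv(np.array(c['world_from_camera']))
    return cv2.projectPoints(np.array(P,float).reshape(-1,3),cv2.Rodrigues(T[:3,:3])[0],T[:3,3],k,d)[0][:,0]
def tri(c1,u1,c2,u2):
    o1,v1=ray(c1,u1);o2,v2=ray(c2,u2)
    A=np.c_[v1,-v2]; s=np.linalg.lstsq(A,o2-o1,rcond=None)[0]
    a=o1+s[0]*v1;b=o2+s[1]*v2; return (a+b)/2,np.linalg.norm(a-b)
def save(c,n,box=None,s=1):
    f=c['frame'][:,:,::-1]
    if box: f=f[box[1]:box[3],box[0]:box[2]]
    cv2.imwrite('pics/'+n+'.png',cv2.resize(f,None,fx=s,fy=s,interpolation=cv2.INTER_CUBIC))
E
python3 - <<'E'
from h import *
cs={n:r.capture(n) for n in('scene','top')}
f=[cv2.resize(cs[n]['frame'],(512,384)) for n in cs]
for n in cs: save(cs[n],n+'0',s=1.5)
for n in cs:
    print(n,np.round(np.array(cs[n]['world_from_camera'])[:3],3).tolist())
    for l in['jig','clip_head','ring_tongue','bar_grip','tray','magazine','flux','jar']:
        for d in r.trace(l,n)[:4]:
            ys,xs=np.nonzero(d['pixels']); print(l,round(d['score'],2),d['extent'],(xs.mean().round(1),ys.mean().round(1)) if len(xs) else None,len(xs))
print(r.get_state())
E
```

```text
pics
scene [[0.272, 0.564, -0.78, 1.27], [0.962, -0.16, 0.22, -0.188], [-0.001, -0.81, -0.586, 0.609]]
clip_head 0.92 [240.6, 176.9, 266.1, 211.3] (np.float64(251.1), np.float64(193.7)) 355
clip_head 0.9 [262.9, 261.1, 293.4, 322.1] (np.float64(275.8), np.float64(289.2)) 724
ring_tongue 0.71 [240.4, 193.7, 268.0, 211.5] (np.float64(258.2), np.float64(203.0)) 130
ring_tongue 0.52 [264.9, 257.0, 295.2, 291.7] (np.float64(282.2), np.float64(274.5)) 252
ring_tongue 0.44 [250.5, 153.0, 264.5, 164.2] (np.float64(260.7), np.float64(157.6)) 61
bar_grip 0.77 [223.6, 182.3, 306.8, 219.7] (np.float64(258.9), np.float64(200.5)) 1063
tray 0.82 [306.8, 142.2, 402.9, 191.6] (np.float64(355.9), np.float64(167.4)) 3078
magazine 0.7 [67.0, 176.9, 145.5, 245.9] (np.float64(104.5), np.float64(207.3)) 3690
flux 0.81 [110.6, 215.0, 142.2, 260.4] (np.float64(125.9), np.float64(238.2)) 957
jar 0.95 [350.2, 190.8, 375.2, 221.8] (np.float64(361.3), np.float64(206.2)) 684
top [[0.015, -0.992, 0.123, 0.446], [-1.0, -0.016, -0.009, 0.002], [0.011, -0.123, -0.992, 1.087]]
jig 0.8 [179.3, 149.8, 289.2, 239.9] (np.
[... 1306 characters left out ...]
9.8)) 558
{'time_s': 0.9, 'joints': array([-5.28217116e+01,  2.05449955e+01,  6.82483763e-01,  9.17545932e-04,
       -7.01367862e+01, -1.65067454e+01]), 'qd': array([-0.02101416, -0.05219337, -0.04189969, -0.04376121,  0.06157042,
       -0.0527024 ]), 'joint_torque': array([-5.61303477e-04, -5.82356751e+01,  2.93294173e+01,  7.00235903e+00,
        1.24527334e-02,  4.04641696e-06]), 'tcp_pos': array([ 0.23825024, -0.63153311,  0.22658354]), 'eef_rot': array([-1.79999082e+02, -6.27913798e-04, -1.59328145e+02]), 'contact_force': array([ 0.00359411, -0.41734117,  0.08983577]), 'moment': array([ 0.01661535,  0.03302369, -0.00394349]), 'gripper_force': 0.0, 'gripper_width': 0.08743013391849169}
```

View pics/scene0.png

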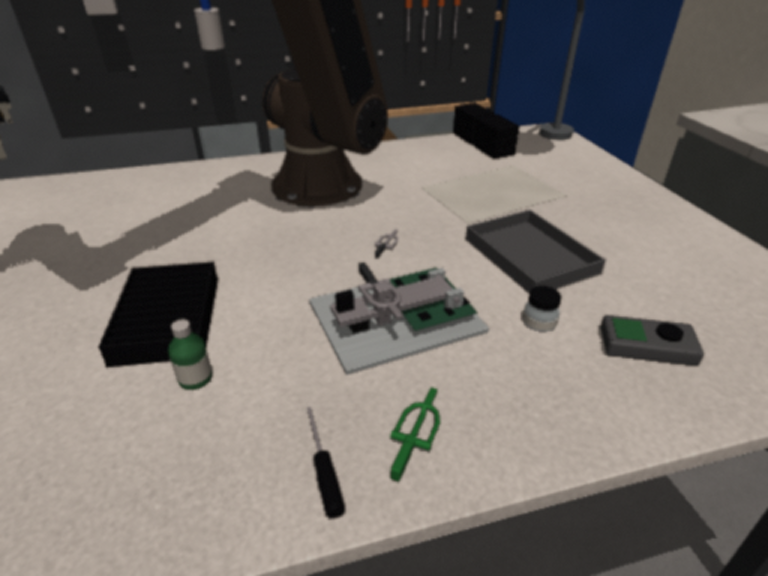

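View pics/top0.png

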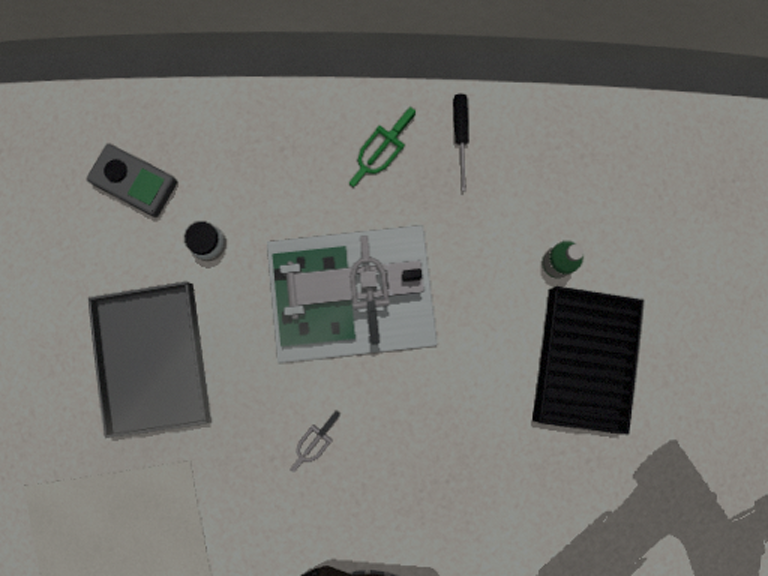

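Both views show the steel clip in the jig's stud (top px about (247,194), scene (250,195)). It could be confused with the green clip (top (255,98)) or the small grey clip lying loose (top (211,294)). The one in the stud is not green and is the larger grey one. I'll fit the jig pose and check it in one crop.

```bash
cat > fit.py <<'E'
from h import *
c=r.capture('top'); s=r.capture('scene')
def fit(label,z):
    m=r.trace(label,'top')[0]['pixels'].astype(np.uint8)
    cn=max(cv2.findContours(m,0,cv2.CHAIN_APPROX_NONE)[0],key=len)[:,0]
    P=np.array([atz(c,p,z)[:2] for p in cn])
    (x,y),(w,h),a=cv2.minAreaRect((P*1000).astype(np.float32)); return x,y,w,h,a
if __name__=='__main__':
    for l,z in(('jig',.012),('tray',.03),('magazine',.045)): print(l,np.round(fit(l,z),1))
    for l,z in(('flux',.06),('jar',.06)):
        d=r.trace(l,'top')[0]['extent']; print(l,atz(c,((d[0]+d[2])/2,(d[1]+d[3])/2),z).round(3))
    x,y,w,h,a=fit('jig',.012); 
    a=(a+45)%90-45; A=np.radians(a); R=np.array([[np.cos(A),-np.sin(A)],[np.sin(A),np.cos(A)]])
    pts={}
    # orientation: green (jig +y) is world +y => yaw ~a
    J=lambda p:np.r_[R@np.array(p[:2])+np.array([x,y])/1000,p[2]]
    pts=dict(stud=J([.01,-.03,.063]),studtop=J([.01,-.03,.085]),head=J([-.066,-.03,.063]),tip=J([.034,-.03,.063]),tongue=J([.07,-.03,.063]))
    for sx in(-1,1):
        for sy in(-1,1): pts[f'c{sx}{sy}']=J([sx*.1,sy*.13,.012])
    for cam,b,n in((c,(170,140,300,250),'topz'),(s,(200,165,330,250),'scz')):
        f=cv2.resize(cam['frame'][b[1]:b[3],b[0]:b[2],::-1],None,fx=6 if n=='scz' else 5,fy=6 if n=='scz' else 5,interpolation=cv2.INTER_CUBIC)
        k=6 if n=='scz' else 5
        for q in pts.values():
            u=(proj(cam,q)[0]-b[:2]+.5)*k; cv2.circle(f,tuple(int(v) for v in u),3,(0,0,255),-1)
        cv2.imwrite('pics/'+n+'.png',f)
    print('yaw',a,{k:v.round(4).tolist() for k,v in pts.items()})
E
python3 fit.py
```

```text
jig [569.1  39.5 204.5 262.1   7. ]
tray [454.7 365.4 231.2 180.6  10.5]
magazine [ 464.6 -342.   164.8  222.7   81.9]
flux [ 0.624 -0.302  0.06 ]
jar [0.639 0.268 0.06 ]
yaw 7.027601718902588 {'stud': [0.5827, 0.011, 0.063], 'studtop': [0.5827, 0.011, 0.085], 'head': [0.5073, 0.0017, 0.063], 'tip': [0.6065, 0.0139, 0.063], 'tongue': [0.6422, 0.0183, 0.063], 'c-1-1': [0.4858, -0.1018, 0.012], 'c-11': [0.4539, 0.1563, 0.012], 'c1-1': [0.6843, -0.0773, 0.012], 'c11': [0.6524, 0.1808, 0.012]}
```

View pics/topz.png

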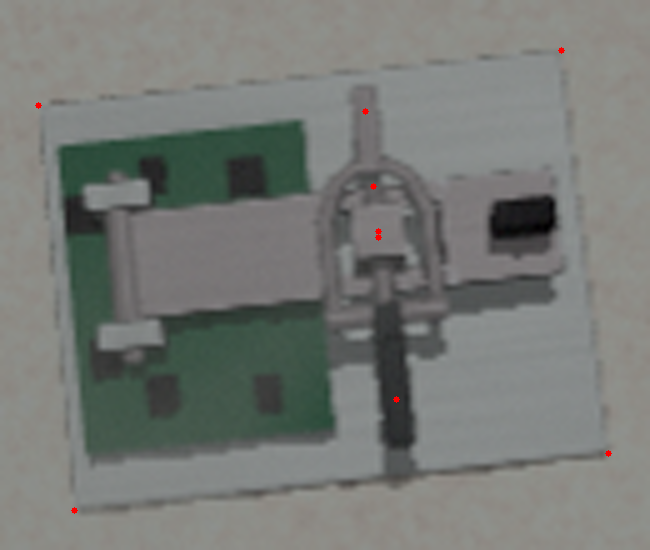

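View pics/scz.png

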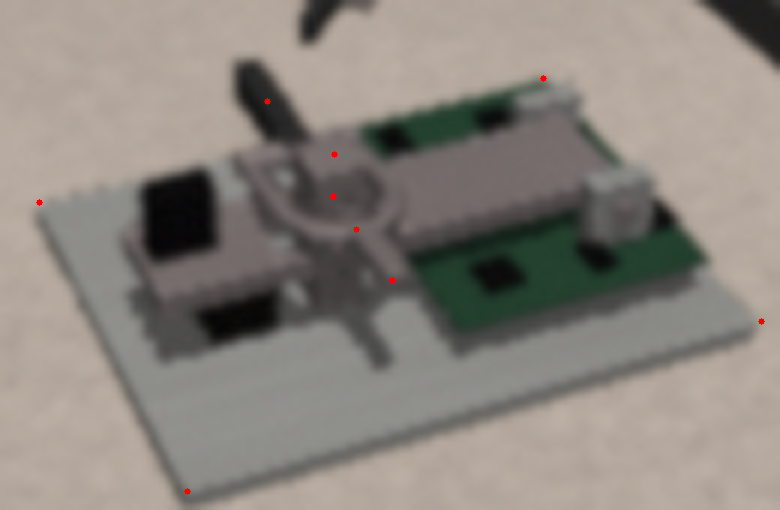

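The crops confirm the choice. The steel clip sits in the stud with its dark head at top-crop (395,380), its ring round the stud and the tongue ending near (363,90). The projected points agree to about 2 mm. Next I approach the tongue.

Call:
drive_tool([
  {"hand":0.5,"tx":0.337,"ty":0.54,"tz":0,"turn":-0.152},
  {"hand":0.5,"tx":0.337,"ty":0.54,"tz":0,"turn":-0.152},
  {"hand":0.5,"tx":0.337,"ty":0.54,"tz":0,"turn":-0.152},
  {"hand":0.5,"tx":0.337,"ty":0.54,"tz":0,"turn":-0.152},
  {"hand":0.5,"tx":0.337,"ty":0.54,"tz":0,"turn":-0.152},
  {"hand":0.5,"tx":0.337,"ty":0.54,"tz":0,"turn":-0.152},
  {"hand":0.5,"tx":0.337,"ty":0.54,"tz":0,"turn":-0.152},
  {"hand":0.5,"tx":0.337,"ty":0.54,"tz":0,"turn":-0.152},
  {"hand":0.5,"tx":0.337,"ty":0.54,"tz":0,"turn":-0.152},
  {"hand":0.5,"tx":0.337,"ty":0.54,"tz":0,"turn":-0.152},
], grip_force=10)

```text
time_s: 2.3
tcp_pos: [0.4409, -0.3068, 0.2268]
eef_rot: [-180.0, 0.0, -172.9]
contact_force: [-0.0, -0.7, 0.1]
gripper_width: 0.0439
gripper_force: 0.0
```

Call:
drive_tool([
  {"tx":0.335,"ty":0.542,"tz":-0.08},
  {"tx":0.335,"ty":0.542,"tz":-0.08},
  {"tx":0.335,"ty":0.542,"tz":-0.08},
  {"tx":0.335,"ty":0.542,"tz":-0.08},
  {"tx":0.335,"ty":0.542,"tz":-0.08},
  {"tx":0.335,"ty":0.542,"tz":-0.08},
  {"tx":0.335,"ty":0.542,"tz":-0.08},
  {"tx":0.335,"ty":0.542,"tz":-0.08},
  {"tx":0.335,"ty":0.542,"tz":-0.08},
  {"tx":0.335,"ty":0.542,"tz":-0.08},
])

```text
invalid input
```

```bash
python3 - <<'E'
from h import *
c=r.capture('top');s=r.capture('scene')
save(s,'a1',(200,100,330,250),4)
for n in('top','scene'):
  for d in r.trace('clip_head',n)[:3]:print(n,d['score'],d['extent'])
  for d in r.trace('ring_tongue',n)[:3]:
    ys,xs=np.nonzero(d['pixels']);print(n,d['score'],d['extent'],xs.mean(),ys.mean())
E
```

```text
top 0.94 [232.3, 157.2, 260.5, 232.0]
top 0.83 [233.5, 72.4, 278.4, 121.7]
top 0.77 [195.8, 272.7, 227.7, 313.5]
top 0.71 [236.3, 88.5, 265.0, 126.3] 246.8885017421603 108.09059233449477
top 0.58 [233.2, 155.5, 257.2, 199.4] 245.99428571428572 175.09714285714287
top 0.54 [193.4, 287.7, 215.3, 311.4] 201.80392156862746 302.281045751634
scene 0.89 [258.3, 259.6, 293.1, 321.2]
scene 0.53 [240.9, 175.8, 269.8, 213.8]
scene 0.65 [261.9, 257.8, 295.3, 294.0] 280.75165562913907 274.5198675496689
scene 0.45 [241.8, 195.6, 270.7, 215.5] 256.2951807228916 201.99397590361446
scene 0.38 [258.8, 153.6, 265.8, 161.3] 262.8181818181818 156.0909090909091
```

View pics/a1.png

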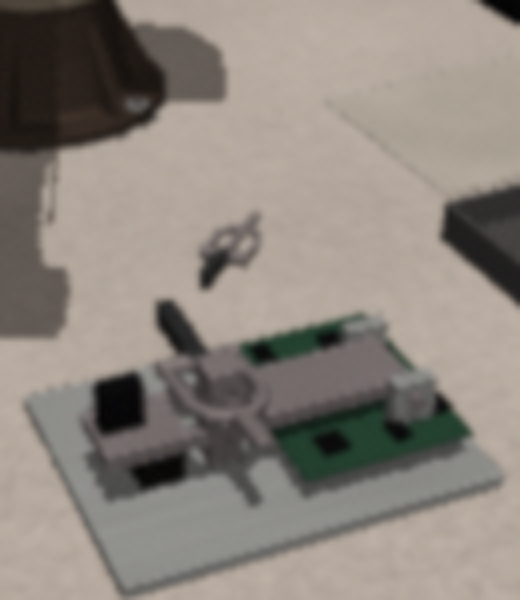

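The crop shows the clip still in place, with the tongue end at scene px (268,213). The rows need every key.

Call:
drive_tool([
  {"hand":0.5,"tx":0.335,"ty":0.542,"tz":-0.08,"turn":0},
  {"hand":0.5,"tx":0.335,"ty":0.542,"tz":-0.08,"turn":0},
  {"hand":0.5,"tx":0.335,"ty":0.542,"tz":-0.08,"turn":0},
  {"hand":0.5,"tx":0.335,"ty":0.542,"tz":-0.08,"turn":0},
  {"hand":0.5,"tx":0.335,"ty":0.542,"tz":-0.08,"turn":0},
  {"hand":0.5,"tx":0.335,"ty":0.542,"tz":-0.08,"turn":0},
  {"hand":0.5,"tx":0.335,"ty":0.542,"tz":-0.08,"turn":0},
  {"hand":0.5,"tx":0.335,"ty":0.542,"tz":-0.08,"turn":0},
  {"hand":0.5,"tx":0.335,"ty":0.542,"tz":-0.08,"turn":0},
  {"hand":0.5,"tx":0.335,"ty":0.542,"tz":-0.08,"turn":0},
])

```text
time_s: 3.6
tcp_pos: [0.6414, 0.0177, 0.1777]
eef_rot: [-180.0, -0.1, -173.0]
contact_force: [-1.1, -0.8, 0.8]
gripper_width: 0.044
gripper_force: 0.0
```

```bash
python3 - <<'E'
from h import *
c=r.capture('top');s=r.capture('scene')
print('tongue end',tri(c,(242.4,157.4),s,(268,213.5)))
print('head rear', tri(c,(249.5,229),s,(240.8,177)))
print('fin top centre', tri(c,(274.6,183.3),s,(230,195.5)), atz(c,(274.6,182.8),.091))
print(r.get_state()['tcp_pos'])
E
```

```text
tongue end (array([0.65303033, 0.02063636, 0.06394453]), np.float64(0.0035862429240715718))
head rear (array([ 0.48521774, -0.00113231,  0.06352283]), np.float64(0.0014017929572634868))
fin top centre (array([ 0.5892867 , -0.05524952,  0.0869403 ]), np.float64(0.0012060236504849438)) [ 0.58972634 -0.05559285  0.091     ]
[0.64108391 0.01659563 0.17851992]
```

Call:
drive_tool([
  {"hand":0.5,"tx":0.002,"ty":0.003,"tz":-0.1,"turn":0},
  {"hand":0.5,"tx":0.002,"ty":0.003,"tz":-0.17,"turn":0},
  {"hand":0.5,"tx":0.002,"ty":0.003,"tz":-0.22,"turn":0},
  {"hand":0.5,"tx":0.002,"ty":0.003,"tz":-0.22,"turn":0},
  {"hand":0.5,"tx":0.002,"ty":0.003,"tz":-0.22,"turn":0},
  {"hand":1,"tx":0.002,"ty":0.003,"tz":-0.22,"turn":0},
  {"hand":1,"tx":0.002,"ty":0.003,"tz":-0.22,"turn":0},
  {"hand":1,"tx":0.002,"ty":0.003,"tz":-0.22,"turn":0},
  {"hand":1,"tx":0.002,"ty":0.003,"tz":-0.22,"turn":0},
  {"hand":1,"tx":0.002,"ty":0.003,"tz":-0.22,"turn":0},
], grip_force=10)

```text
time_s: 4.7
tcp_pos: [0.6429, 0.0195, 0.0471]
eef_rot: [180.0, 0.1, -173.0]
contact_force: [1.3, -0.1, 0.4]
gripper_width: 0.012
gripper_force: 10.0
```

Call:
drive_tool([
  {"hand":1,"tx":-0.0002,"ty":0,"tz":0.008,"turn":0},
  {"hand":1,"tx":-0.0008,"ty":0,"tz":0.016,"turn":0},
  {"hand":1,"tx":-0.0018,"ty":0,"tz":0.024,"turn":0},
  {"hand":1,"tx":-0.0032,"ty":-0.0004,"tz":0.0318,"turn":0},
  {"hand":1,"tx":-0.005,"ty":-0.0006,"tz":0.0396,"turn":0},
  {"hand":1,"tx":-0.0071,"ty":-0.001,"tz":0.0473,"turn":0},
  {"hand":1,"tx":-0.0097,"ty":-0.0012,"tz":0.0549,"turn":0},
  {"hand":1,"tx":-0.0125,"ty":-0.0015,"tz":0.0623,"turn":0},
  {"hand":1,"tx":-0.0158,"ty":-0.002,"tz":0.0696,"turn":0},
  {"hand":1,"tx":-0.0194,"ty":-0.0024,"tz":0.0767,"turn":0},
])

```text
time_s: 5.7
tcp_pos: [0.6309, 0.0181, 0.0929]
eef_rot: [180.0, 0.0, -173.0]
contact_force: [-2.7, -0.8, -5.2]
gripper_width: 0.0117
gripper_force: 10.0
```

Call:
drive_tool([
  {"hand":1,"tx":-0.004,"ty":-0.0005,"tz":0.007,"turn":0},
  {"hand":1,"tx":-0.0083,"ty":-0.001,"tz":0.0136,"turn":0},
  {"hand":1,"tx":-0.013,"ty":-0.0016,"tz":0.0201,"turn":0},
  {"hand":1,"tx":-0.018,"ty":-0.0022,"tz":0.0264,"turn":0},
  {"hand":1,"tx":-0.0233,"ty":-0.0029,"tz":0.0324,"turn":0},
  {"hand":1,"tx":-0.0288,"ty":-0.0035,"tz":0.0381,"turn":0},
  {"hand":1,"tx":-0.0346,"ty":-0.0042,"tz":0.0434,"turn":0},
  {"hand":1,"tx":-0.0407,"ty":-0.005,"tz":0.0486,"turn":0},
  {"hand":1,"tx":-0.0536,"ty":-0.0065,"tz":0.0579,"turn":0},
  {"hand":1,"tx":-0.0536,"ty":-0.0065,"tz":0.0579,"turn":0},
])

```text
time_s: 6.7
tcp_pos: [0.5987, 0.0141, 0.1286]
eef_rot: [180.0, 0.1, -173.0]
contact_force: [0.3, -1.9, -3.5]
gripper_width: 0.0117
gripper_force: 10.0
```

Call:
drive_tool([
  {"hand":0.6,"tx":0,"ty":0,"tz":0,"turn":0},
  {"hand":0.6,"tx":0,"ty":0,"tz":0,"turn":0},
  {"hand":0.6,"tx":0,"ty":0,"tz":0,"turn":0},
  {"hand":0.6,"tx":0,"ty":0,"tz":0.07,"turn":0},
  {"hand":0.6,"tx":0,"ty":0,"tz":0.14,"turn":0},
  {"hand":0.6,"tx":-0.08,"ty":-0.015,"tz":0.14,"turn":0},
  {"hand":0.6,"tx":-0.17,"ty":-0.023,"tz":0.14,"turn":0},
  {"hand":0.6,"tx":-0.17,"ty":-0.023,"tz":0.14,"turn":0},
  {"hand":0.6,"tx":-0.17,"ty":-0.023,"tz":0.14,"turn":0},
  {"hand":0.6,"tx":-0.17,"ty":-0.023,"tz":0.14,"turn":0},
])

```text
time_s: 7.7
tcp_pos: [0.498, 0.0007, 0.212]
eef_rot: [180.0, 0.1, -173.0]
contact_force: [0.4, 1.4, -0.2]
gripper_width: 0.0352
gripper_force: 0.0
```

```bash
python3 - <<'E'
from h import *
s=r.capture('scene'); save(s,'a2',(200,130,330,230),6)
c=r.capture('top')
print(r.get_state()['tcp_pos'], proj(s,[[.5073,.0017,.063],[.4825,-.0013,.063]]))
E
```

```text
[0.49802306 0.00063984 0.21125221] [[244.09917089 181.42809827]
 [240.75797213 176.62400126]]
```

View pics/a2.png

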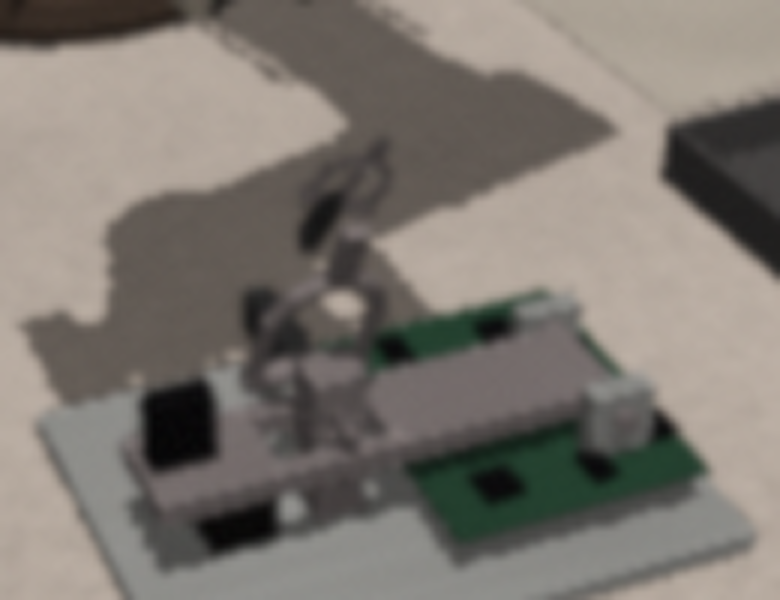

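The ring now stands about 1 rad up, at crop (340,240). The head sits at crop (265,310), which matches the prediction of a nearly level clip. Now the head grasp.

Call:
drive_tool([
  {"hand":0.6,"tx":0,"ty":0,"tz":-0.08,"turn":0},
  {"hand":0.6,"tx":0,"ty":0,"tz":-0.16,"turn":0},
  {"hand":0.6,"tx":0,"ty":0,"tz":-0.22,"turn":0},
  {"hand":0.6,"tx":0,"ty":0,"tz":-0.275,"turn":0},
  {"hand":0.6,"tx":0,"ty":0,"tz":-0.275,"turn":0},
  {"hand":0.6,"tx":0,"ty":0,"tz":-0.275,"turn":0},
  {"hand":1,"tx":0,"ty":0,"tz":-0.275,"turn":0},
  {"hand":1,"tx":0,"ty":0,"tz":-0.275,"turn":0},
  {"hand":1,"tx":0,"ty":0,"tz":-0.275,"turn":0},
  {"hand":1,"tx":0,"ty":0,"tz":-0.275,"turn":0},
], grip_force=45)

```text
time_s: 8.8
tcp_pos: [0.4976, 0.0005, 0.0474]
eef_rot: [180.0, 0.1, -173.0]
contact_force: [0.8, -1.1, 1.0]
gripper_width: 0.0137
gripper_force: 44.9
```

Call:
drive_tool([
  {"hand":1,"tx":-0.002,"ty":-0.0002,"tz":0,"turn":0},
  {"hand":1,"tx":-0.004,"ty":-0.0005,"tz":0,"turn":0},
  {"hand":1,"tx":-0.006,"ty":-0.0007,"tz":0,"turn":0},
  {"hand":1,"tx":-0.008,"ty":-0.001,"tz":0,"turn":0},
  {"hand":1,"tx":-0.01,"ty":-0.0012,"tz":0,"turn":0},
  {"hand":1,"tx":-0.012,"ty":-0.0015,"tz":0,"turn":0},
  {"hand":1,"tx":-0.014,"ty":-0.0017,"tz":0,"turn":0},
  {"hand":1,"tx":-0.016,"ty":-0.002,"tz":0,"turn":0},
  {"hand":1,"tx":-0.018,"ty":-0.0022,"tz":0,"turn":0},
  {"hand":1,"tx":-0.02,"ty":-0.0024,"tz":0,"turn":0},
])

```text
time_s: 9.8
tcp_pos: [0.4886, 0.0, 0.0474]
eef_rot: [180.0, 0.4, -172.9]
contact_force: [13.2, -1.9, -1.2]
gripper_width: 0.0138
gripper_force: 44.8
```

Call:
drive_tool([
  {"hand":1,"tx":-0.002,"ty":-0.0002,"tz":0,"turn":0},
  {"hand":1,"tx":-0.004,"ty":-0.0005,"tz":0,"turn":0},
  {"hand":1,"tx":-0.006,"ty":-0.0007,"tz":0,"turn":0},
  {"hand":1,"tx":-0.008,"ty":-0.001,"tz":0,"turn":0},
  {"hand":1,"tx":-0.01,"ty":-0.0012,"tz":0,"turn":0},
  {"hand":1,"tx":-0.012,"ty":-0.0015,"tz":0,"turn":0},
  {"hand":1,"tx":-0.014,"ty":-0.0017,"tz":0,"turn":0},
  {"hand":1,"tx":-0.016,"ty":-0.002,"tz":0,"turn":0},
  {"hand":1,"tx":-0.018,"ty":-0.0022,"tz":0,"turn":0},
  {"hand":1,"tx":-0.02,"ty":-0.0024,"tz":0,"turn":0},
])

```text
time_s: 10.8
tcp_pos: [0.4779, -0.0009, 0.048]
eef_rot: [179.9, 0.5, -172.9]
contact_force: [11.8, 0.0, 0.7]
gripper_width: 0.0134
gripper_force: 44.9
```

Call:
drive_tool([
  {"hand":1,"tx":-0.002,"ty":-0.0002,"tz":0,"turn":0},
  {"hand":1,"tx":-0.004,"ty":-0.0005,"tz":0,"turn":0},
  {"hand":1,"tx":-0.006,"ty":-0.0007,"tz":0,"turn":0},
  {"hand":1,"tx":-0.008,"ty":-0.001,"tz":0,"turn":0},
  {"hand":1,"tx":-0.01,"ty":-0.0012,"tz":0,"turn":0},
  {"hand":1,"tx":-0.012,"ty":-0.0015,"tz":0,"turn":0},
  {"hand":1,"tx":-0.014,"ty":-0.0017,"tz":0,"turn":0},
  {"hand":1,"tx":-0.016,"ty":-0.002,"tz":0,"turn":0},
  {"hand":1,"tx":-0.018,"ty":-0.0022,"tz":0,"turn":0},
  {"hand":1,"tx":-0.02,"ty":-0.0024,"tz":0,"turn":0},
])

```text
time_s: 11.8
tcp_pos: [0.4634, -0.003, 0.0471]
eef_rot: [180.0, 0.3, -173.0]
contact_force: [9.0, -0.9, -0.2]
gripper_width: 0.0136
gripper_force: 44.9
```

Call:
drive_tool([
  {"hand":1,"tx":-0.004,"ty":-0.0005,"tz":0,"turn":0},
  {"hand":1,"tx":-0.008,"ty":-0.001,"tz":0,"turn":0},
  {"hand":1,"tx":-0.014,"ty":-0.0017,"tz":0,"turn":0},
  {"hand":1,"tx":-0.022,"ty":-0.0027,"tz":0,"turn":0},
  {"hand":1,"tx":-0.032,"ty":-0.004,"tz":0,"turn":0},
  {"hand":1,"tx":-0.04,"ty":-0.005,"tz":0,"turn":0},
  {"hand":1,"tx":-0.045,"ty":-0.0055,"tz":0.02,"turn":0},
  {"hand":1,"tx":-0.045,"ty":-0.0055,"tz":0.07,"turn":0},
  {"hand":1,"tx":-0.045,"ty":-0.0055,"tz":0.14,"turn":0},
  {"hand":1,"tx":-0.045,"ty":-0.0055,"tz":0.2,"turn":0},
])

```text
time_s: 12.8
tcp_pos: [0.4332, -0.0075, 0.1679]
eef_rot: [-180.0, -0.0, -173.0]
contact_force: [1.5, 0.7, -1.7]
gripper_width: 0.0136
gripper_force: 45.0
```

```bash
python3 - <<'E'
from h import *
s=r.capture('scene'); save(s,'a3',(150,40,410,230),3)
print(r.get_state()['tcp_pos'],r.get_state()['contact_force'],r.get_state()['moment'])
E
```

```text
[ 0.43645703 -0.00686883  0.17367509] [4.5097551  0.98923123 3.16570287] [ 0.05928582 -0.7945138   0.05148449]
```

View pics/a3.png

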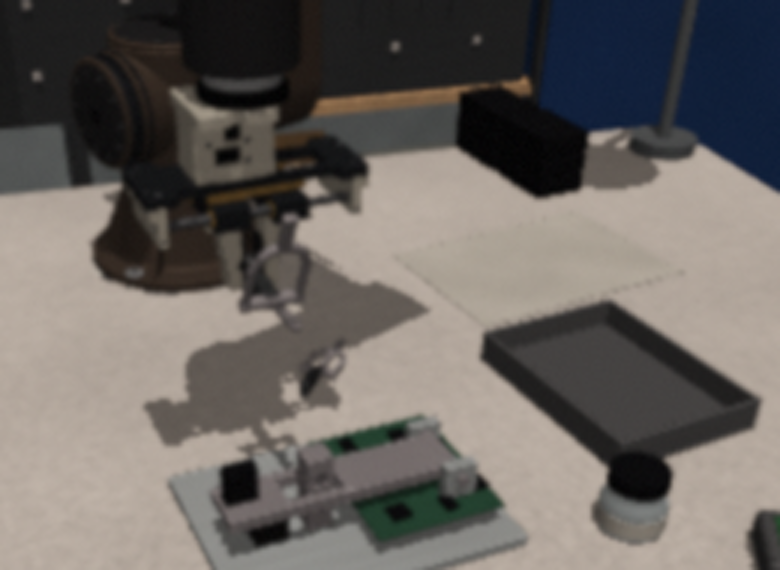

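The picture shows the clip held free of the stud, at crop (285,270). The jig keeps the bar, now without the clip. Next I carry the clip to the tray.

Call:
drive_tool([
  {"hand":1,"tx":-0.005,"ty":0.04,"tz":0.02,"turn":0.035},
  {"hand":1,"tx":-0.015,"ty":0.1,"tz":0.02,"turn":0.035},
  {"hand":1,"tx":-0.025,"ty":0.17,"tz":0.02,"turn":0.035},
  {"hand":1,"tx":-0.035,"ty":0.24,"tz":0.02,"turn":0.035},
  {"hand":1,"tx":-0.045,"ty":0.31,"tz":0.02,"turn":0.035},
  {"hand":1,"tx":-0.055,"ty":0.38,"tz":0.02,"turn":0.035},
  {"hand":1,"tx":-0.065,"ty":0.45,"tz":0.02,"turn":0.035},
  {"hand":1,"tx":-0.072,"ty":0.52,"tz":0.02,"turn":0.035},
  {"hand":1,"tx":-0.08,"ty":0.58,"tz":0.02,"turn":0.035},
  {"hand":1,"tx":-0.08,"ty":0.6,"tz":0.02,"turn":0.035},
])

```text
time_s: 13.85
tcp_pos: [0.385, 0.3555, 0.1777]
eef_rot: [180.0, -0.0, -169.7]
contact_force: [0.1, -1.2, -1.8]
gripper_width: 0.0137
gripper_force: 45.0
```

Call:
drive_tool([
  {"hand":1,"tx":0,"ty":0,"tz":-0.03,"turn":0},
  {"hand":1,"tx":0,"ty":0,"tz":-0.08,"turn":0},
  {"hand":1,"tx":0,"ty":0,"tz":-0.13,"turn":0},
  {"hand":1,"tx":0,"ty":0,"tz":-0.17,"turn":0},
  {"hand":1,"tx":0,"ty":0,"tz":-0.2,"turn":0},
  {"hand":1,"tx":0,"ty":0,"tz":-0.22,"turn":0},
  {"hand":1,"tx":0,"ty":0,"tz":-0.235,"turn":0},
  {"hand":1,"tx":0,"ty":0,"tz":-0.25,"turn":0},
  {"hand":1,"tx":0,"ty":0,"tz":-0.25,"turn":0},
  {"hand":1,"tx":0,"ty":0,"tz":-0.25,"turn":0},
])

```text
time_s: 14.85
tcp_pos: [0.386, 0.3529, 0.0287]
eef_rot: [180.0, 0.0, -169.8]
contact_force: [-0.3, -0.0, -1.4]
gripper_width: 0.0135
gripper_force: 45.0
```

Call:
drive_tool([
  {"hand":1,"tx":0,"ty":0,"tz":-0.012,"turn":0},
  {"hand":1,"tx":0,"ty":0,"tz":-0.022,"turn":0},
  {"hand":1,"tx":0,"ty":0,"tz":-0.03,"turn":0},
  {"hand":1,"tx":0,"ty":0,"tz":-0.03,"turn":0},
  {"hand":0.6,"tx":0,"ty":0,"tz":-0.03,"turn":0},
  {"hand":0.6,"tx":0,"ty":0,"tz":-0.03,"turn":0},
  {"hand":0.6,"tx":0,"ty":0,"tz":-0.03,"turn":0},
  {"hand":0.6,"tx":0,"ty":0,"tz":0.02,"turn":0},
  {"hand":0.6,"tx":0,"ty":0,"tz":0.08,"turn":0},
  {"hand":0.6,"tx":0,"ty":0,"tz":0.16,"turn":0},
])

```text
time_s: 15.85
tcp_pos: [0.3852, 0.3516, 0.1243]
eef_rot: [-179.9, -0.1, -169.9]
contact_force: [0.6, 0.5, 0.6]
gripper_width: 0.0351
gripper_force: 0.0
```

Call:
drive_tool([
  {"hand":0.6,"tx":0.01,"ty":-0.02,"tz":0.08,"turn":0.07},
  {"hand":0.6,"tx":0.03,"ty":-0.06,"tz":0.12,"turn":0.14},
  {"hand":0.6,"tx":0.06,"ty":-0.12,"tz":0.16,"turn":0.22},
  {"hand":0.6,"tx":0.09,"ty":-0.18,"tz":0.16,"turn":0.3},
  {"hand":0.6,"tx":0.12,"ty":-0.24,"tz":0.16,"turn":0.38},
  {"hand":0.6,"tx":0.16,"ty":-0.32,"tz":0.16,"turn":0.46},
  {"hand":0.6,"tx":0.2,"ty":-0.4,"tz":0.16,"turn":0.54},
  {"hand":0.6,"tx":0.24,"ty":-0.48,"tz":0.16,"turn":0.62},
  {"hand":0.6,"tx":0.28,"ty":-0.56,"tz":0.16,"turn":0.7},
  {"hand":0.6,"tx":0.3,"ty":-0.6,"tz":0.16,"turn":0.76},
])

```text
time_s: 16.85
tcp_pos: [0.5653, -0.0067, 0.2208]
eef_rot: [-179.9, 0.0, -101.1]
contact_force: [1.6, 1.5, 0.5]
gripper_width: 0.0351
gripper_force: 0.0
```

```bash
python3 - <<'E'
from h import *
s=r.capture('scene'); t=r.capture('top'); 
a=cv2.resize(s['frame'][100:240,220:420],None,fx=3.5,fy=3.5)[:,:,::-1]
b=cv2.resize(t['frame'][170:300,50:150],None,fx=2,fy=2)[:,:,::-1]
im=np.zeros((490,700,3),np.uint8); im[:]=a; im[:260,500:]=b; cv2.imwrite('pics/a4.png',im)
print(r.get_state()['tcp_pos'],r.get_state()['eef_rot'])
E
```

```text
[ 0.56615484 -0.00972194  0.21996997] [ 1.79993975e+02 -5.89521073e-02 -1.01468325e+02]
```

View pics/a4.png

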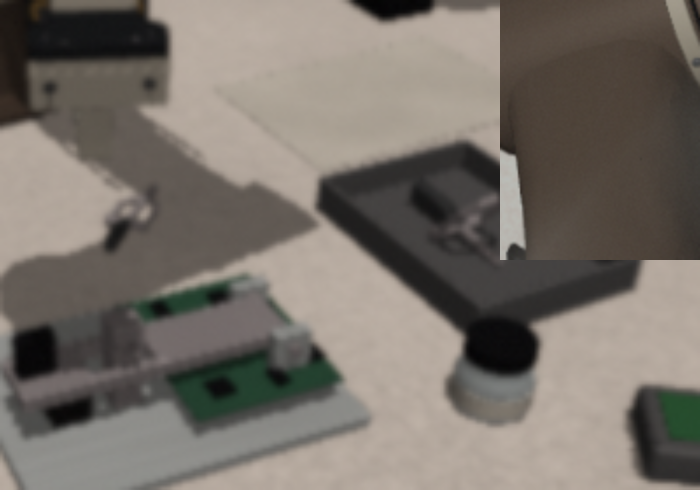

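The clip lies in the tray, with its head at crop (440,195) and its ring at (470,230). The jar stands undisturbed. Next is the fin.

Call:
drive_tool([
  {"hand":0.5,"tx":0.04,"ty":-0.075,"tz":0,"turn":0.09},
  {"hand":0.5,"tx":0.04,"ty":-0.075,"tz":0,"turn":0.18},
  {"hand":0.5,"tx":0.04,"ty":-0.075,"tz":-0.04,"turn":0.205},
  {"hand":0.5,"tx":0.04,"ty":-0.075,"tz":-0.1,"turn":0.205},
  {"hand":0.5,"tx":0.04,"ty":-0.075,"tz":-0.16,"turn":0.205},
  {"hand":0.5,"tx":0.04,"ty":-0.075,"tz":-0.21,"turn":0.205},
  {"hand":0.5,"tx":0.04,"ty":-0.075,"tz":-0.24,"turn":0.205},
  {"hand":0.5,"tx":0.04,"ty":-0.075,"tz":-0.265,"turn":0.205},
  {"hand":0.5,"tx":0.04,"ty":-0.075,"tz":-0.265,"turn":0.205},
  {"hand":0.5,"tx":0.04,"ty":-0.075,"tz":-0.265,"turn":0.205},
], grip_force=20)

```text
time_s: 17.95
tcp_pos: [0.5889, -0.0498, 0.0617]
eef_rot: [180.0, -0.0, -83.0]
contact_force: [0.4, -0.3, 0.0]
gripper_width: 0.0438
gripper_force: 0.0
```

Call:
drive_tool([
  {"hand":1,"tx":0,"ty":0,"tz":0,"turn":0},
  {"hand":1,"tx":0,"ty":0,"tz":0,"turn":0},
  {"hand":1,"tx":0,"ty":0,"tz":0,"turn":0},
  {"hand":1,"tx":0,"ty":0,"tz":0,"turn":0},
  {"hand":1,"tx":0,"ty":0,"tz":0,"turn":0},
], grip_force=25)

```text
time_s: 18.45
tcp_pos: [0.5907, -0.0497, 0.0622]
eef_rot: [-179.8, -0.0, -83.0]
contact_force: [5.1, 0.3, -1.2]
gripper_width: 0.0139
gripper_force: 25.0
```

Call:
drive_tool([
  {"hand":1,"tx":0,"ty":0.001,"tz":0.006,"turn":0},
  {"hand":1,"tx":-0.0005,"ty":0.0044,"tz":0.021,"turn":0},
  {"hand":1,"tx":-0.0013,"ty":0.0103,"tz":0.0416,"turn":0},
  {"hand":1,"tx":-0.0022,"ty":0.0176,"tz":0.0617,"turn":0},
  {"hand":1,"tx":-0.0032,"ty":0.0262,"tz":0.0813,"turn":0},
  {"hand":1,"tx":-0.0045,"ty":0.0362,"tz":0.1003,"turn":0},
  {"hand":1,"tx":-0.0058,"ty":0.0475,"tz":0.1185,"turn":0},
  {"hand":1,"tx":-0.0074,"ty":0.06,"tz":0.1358,"turn":0},
  {"hand":1,"tx":-0.009,"ty":0.0736,"tz":0.1522,"turn":0},
  {"hand":1,"tx":-0.009,"ty":0.0736,"tz":0.1522,"turn":0},
])

```text
time_s: 19.45
tcp_pos: [0.585, -0.0048, 0.1543]
eef_rot: [-179.8, 0.0, -82.9]
contact_force: [4.5, -0.2, 2.4]
gripper_width: 0.0136
gripper_force: 25.0
```

Call:
drive_tool([
  {"hand":1,"tx":-0.0018,"ty":0.0148,"tz":0.0154,"turn":0},
  {"hand":1,"tx":-0.0038,"ty":0.0306,"tz":0.0298,"turn":0},
  {"hand":1,"tx":-0.0058,"ty":0.0473,"tz":0.043,"turn":0},
  {"hand":1,"tx":-0.008,"ty":0.065,"tz":0.055,"turn":0},
  {"hand":1,"tx":-0.0103,"ty":0.0835,"tz":0.0657,"turn":0},
  {"hand":1,"tx":-0.0126,"ty":0.1025,"tz":0.0751,"turn":0},
  {"hand":1,"tx":-0.015,"ty":0.1223,"tz":0.0831,"turn":0},
  {"hand":1,"tx":-0.0175,"ty":0.1425,"tz":0.0898,"turn":0},
  {"hand":1,"tx":-0.02,"ty":0.1632,"tz":0.0949,"turn":0},
  {"hand":1,"tx":-0.0226,"ty":0.1841,"tz":0.0987,"turn":0},
])

```text
time_s: 20.45
tcp_pos: [0.5712, 0.1042, 0.2126]
eef_rot: [-179.9, -0.1, -83.0]
contact_force: [9.4, -2.3, -3.0]
gripper_width: 0.0138
gripper_force: 25.0
```

Call:
drive_tool([
  {"hand":1,"tx":-0.0026,"ty":0.0211,"tz":0.0022,"turn":0},
  {"hand":1,"tx":-0.0026,"ty":0.0211,"tz":0.0022,"turn":0},
  {"hand":1,"tx":-0.0026,"ty":0.0211,"tz":0.0022,"turn":0},
])

```text
time_s: 20.75
tcp_pos: [0.5696, 0.1178, 0.2141]
eef_rot: [-179.8, 0.0, -83.0]
contact_force: [6.2, 1.7, 3.0]
gripper_width: 0.0136
gripper_force: 25.0
```

```bash
python3 - <<'E'
from h import *
s=r.capture('scene'); save(s,'a5',(190,60,420,250),3)
E
```

```text
(no output)
```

View pics/a5.png

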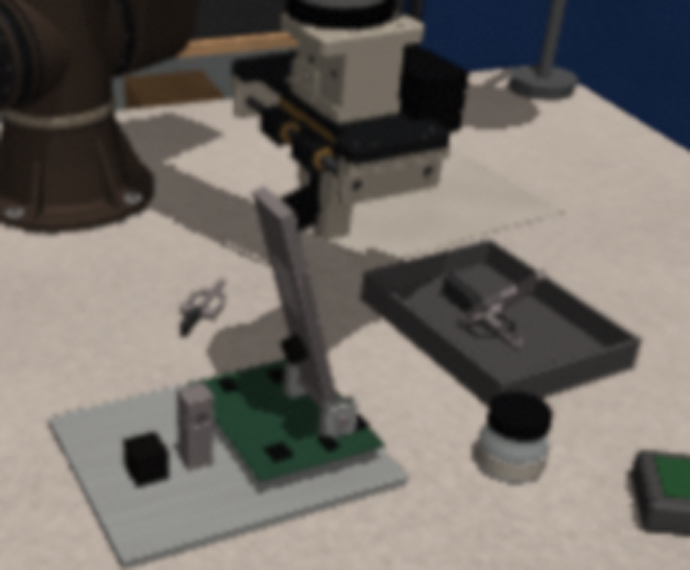

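The bar stands at about 75° and the clip is in the tray, with the jar undisturbed. I release the handle and back off upward.

Call:
drive_tool([
  {"hand":0.5,"tx":0,"ty":0,"tz":0,"turn":0},
  {"hand":0.5,"tx":0,"ty":0,"tz":0,"turn":0},
  {"hand":0.5,"tx":0,"ty":0,"tz":0,"turn":0},
  {"hand":0.5,"tx":0,"ty":0.005,"tz":0.02,"turn":0},
  {"hand":0.5,"tx":0,"ty":0.01,"tz":0.06,"turn":0},
  {"hand":0.5,"tx":0,"ty":0.01,"tz":0.12,"turn":0},
  {"hand":0.5,"tx":0,"ty":0.01,"tz":0.18,"turn":0},
  {"hand":0.5,"tx":0,"ty":0.01,"tz":0.2,"turn":0},
  {"hand":0.5,"tx":0,"ty":0.01,"tz":0.2,"turn":0},
  {"hand":0.5,"tx":0,"ty":0.01,"tz":0.2,"turn":0},
])

```text
time_s: 21.8
tcp_pos: [0.5677, 0.1233, 0.3327]
eef_rot: [180.0, 0.0, -83.0]
contact_force: [-0.5, -0.8, -0.7]
gripper_width: 0.0438
gripper_force: 0.0
```

```bash
python3 - <<'E'
from h import *
s=r.capture('scene'); save(s,'a6',(60,60,420,270),2)
E
```

```text
(no output)
```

View pics/a6.png

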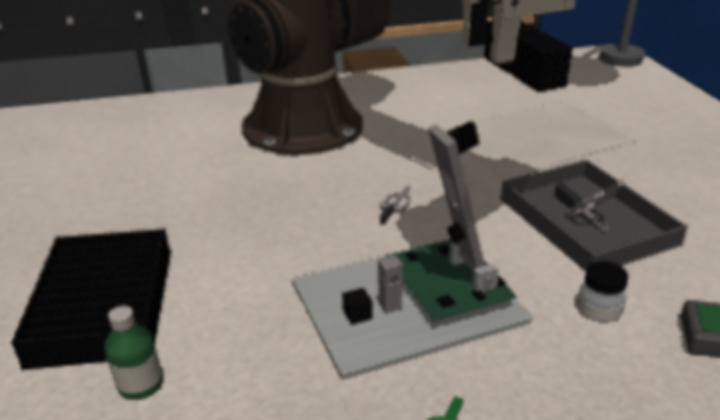

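The bar stays open on its own at crop (460,190), and the clip is in the tray at (590,205). The bottle (130,350) and the jar (605,290) stand upright, and the gripper is clear.

```bash
python3 -c "
from plant import r
print(r.close_job())"
```

```text
the job is handed in; nothing more can be done
None
```

The job is handed in: the clip lies in the grey tray, the hold-down bar stands open at about 75 degrees (my estimate), and the bottle and jar are undisturbed; no verdict came back.

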